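# Click the rinse vessel into the autosampler's rinse station

### The arm

A 6-joint arm with a two-finger parallel gripper is mounted at the origin on the work surface. World frame = base frame: x ahead of the robot, y to its left, z up, the work surface at z = 0. Lengths are in m, angles in rad, forces in N, time in s.
With the tool pointing down it reaches from about 0.35 to 0.875 m from the base axis. Payload 4.2 kg.
Tool frame: the origin (TCP) lies midway between the tips of the shut fingers; the grasp point (between the pads) lies 19 mm behind it (robot.grip_depth is the distance from the TCP to the grasp point, in m); z points along the fingers, y is the line along which they close (so a half turn about z gives the same grasp; the last joint's range is limited). The gripper opens to 87 mm and grips with 3 to 60 N. Pads are 19 mm wide; open, the fingers measure 117 mm over their backs; the gripper's body (75 mm by 190 mm) begins 51 mm behind the grasp point.
Start: joints at [-1.075, 0.385, 0.008, 0, -1.194, -0.259], TCP at [0.147, -0.608, 0.223] pointing down, gripper open.
Joint ranges: [-3.14, 3.14], [-1.21, 2.06], [-1.07, 1.41], [-3.16, 2.05], [-2.99, -0.16], [-3.1, 3.1]. Speed limits (rad/s): [2.79, 2.79, 3.14, 3.14, 3.14, 3.14].

### API

Orientations are given as a unit quaternion [x, y, z, w].
In Python, from workcell import robot, cams gives the robot as it stands. The module is installed in compiled form; this text tells all that it offers.
- The arm moves only by the tool jog_arm, never from a script. Its argument "commands" is a list that holds one entry, the list of rows, each a list of 7 numbers: the shift along the tool's x, y, z as a fraction of full scale, then the turn, a rotation vector about the tool's x, y, z as a fraction of full scale, then the finger opening in mm, from 0 to 87. In form: [[[dx, dy, dz, rx, ry, rz, claw], ...]]. A call has 1 to 20 rows; each row shifts and turns the commanded pose from where the row before left it, along the tool's axes as they then stand; what a row does not reach is not made up. Full scale, the value 1, is 800 mm for a shift and 360 degrees for a turn. A row lasts 1/8 s, in which the tool goes at most 62.5 mm and 10.7 degrees, less where a joint would pass 70% of its speed; a pose out of reach is approached as far as the arm can. A call with a number of a shift or a turn outside -1 to 1 is refused whole. A call with a gripper value outside its range is refused whole. The fingers move at their own pace and stop on an object; "force" is the grip in N (left out, the last holds). Time passes only in rows, so rows that do not move let the fingers close. It gives the time, the measured TCP pose, the force, the opening and the grip force at its end, in the units of the state.
- robot.sense(): the state, without advancing time (a new reading comes with each control period).
- cams.camera(name): name is "scene" or "top"; returns a dict with "frame" (420x560x3 uint8, red, green, blue), "range_z" (420x560 float32, m along the optical axis (not along the pixel's ray), 0 where there is no reading), "fx", "fy", "cx", "cy" (pixels), "rvec" (rotation vector, rad) and "tvec" (3), from world to camera coordinates, as OpenCV has them. Camera axes: x right, y down, z forward; pixel columns grow to the right and rows downward; lengths in m; the calibration is good to about 2 mm. A picture is of the moment at which its call begins.
- robot.sign_off(): hands the job in; it is judged then, once.
The state is a dict: "clock": time; "q": joint angles; "joint_velocities": joint speeds; "joint_torque": joint torques, N m; "eef_pos": TCP position; "ee_rot": TCP orientation; "contact_force": force on the tool from outside, world axes, zero at the start; "torque": the same for the moment, N m; "finger_gap": finger opening in m; "finger_force": force on a finger pad.
Only numpy, scipy, OpenCV 4.12 (cv2) and the standard library are available. Lean on these libraries where they do the work, as an engineer would, in place of code of your own. Each camera call takes 0.05 s, during which the arm holds its last target. There are 200 camera calls.

### The job

Take the blue-capped vessel from the bench and press it down steadily into the bore of the grey, white-topped rinse station, past the sprung ball in its side, until it clicks and stands upright fully home; then let go. Do not drop or slam it in, and leave the yellow-capped and red-capped vessels standing where they are.

Things in the scene. Friction and masses are not known exactly. Their poses are not given: they have to be found in the camera images.
- blue_mid (a point): Centre (on the axis, 70 mm above the foot) of the blue-capped vessel: rigid closed white bottle, upright, 40 mm across, 140 tall, 70 to 140 g; the cap is its top 28 mm. Foot coned: 30 mm across below, full width 9 mm up; a groove 4 mm deep runs round it 25 mm above the foot. z is up its axis; its turn does not matter. Grip across it, at or above this point: the lowest 42 mm enters the bore.
- station_mouth (a point): Centre of the bore mouth atop a fixed grey white-topped block 130x120 mm, 50 tall; z up. Bore 44 mm across, 42 deep, mouth flared 7. A sprung 18 mm steel ball juts 8 mm from its -x wall, centre 18 below the mouth. A vessel meets it about 25 mm short of home and may topple if freed there; 3 to 10 N down gets past, then the ball snaps in the groove. Home: vessel centre 28 above here, up to 2 off axis.
- yellow_mid (a point): Centre of the yellow-capped vessel, the same shape and size as the blue one, standing on the bench; to be left alone.
- red_mid (a point): Centre of the red-capped vessel, the same shape and size as the blue one, standing on the bench; to be left alone.

How it is judged:
By the outcome, as a careful person would: the job done as asked, in the order asked, and still so for the second after the job is handed in, with the robot touching nothing.
It also fails if it takes over 45 s, if anything falls off the work surface, if the arm or the gripper's body presses on something with over 40 N, if the wrist force passes 120 N, or if a joint passes its speed limit or range.

## Working session

There is one attempt and no reset: what is moved stays moved. The work goes in short steps, Python scripts to look and compute and a tool call to move; the robot and the scene stay as the last step left them, time stands still between calls to the robot, and variables do not carry over. Pictures are saved under pics/ and viewed, at most 10 in all, crops included, and the job is handed in when it is done.

Besides the shell and the picture viewer there is one more tool, called after "Emit:" by a JSON object that holds its "method" and its "body". jog_arm: Moves the arm, as the interface text tells. Shift numbers are shares of 800 mm and turn numbers shares of 360 degrees, none past 1 either way. Its arguments: {"type":"object","properties":{"commands":{"type":"array","items":{"type":"array","items":{"type":"array","items":{"type":"number"}}}},"force":{"type":"number"}},"required":["commands"]}

```bash
mkdir -p pics; cat > h.py <<'E'
import numpy as np, cv2
from workcell import robot, cams
def cam(n):
    c=cams.camera(n); c['R']=cv2.Rodrigues(np.array(c['rvec'],float))[0]; c['t']=np.array(c['tvec'],float).ravel(); return c
def world(c):
    v,u=np.mgrid[:420,:560]; z=c['range_z']
    P=np.stack([(u-c['cx'])/c['fx']*z,(v-c['cy'])/c['fy']*z,z],-1)
    return (P-c['t'])@c['R']
E
python3 - <<'E'
from h import *
s=robot.sense(); print(s)
for n in('scene','top'):
    c=cam(n); np.savez(n+'.npz',f=c['frame'],W=world(c),z=c['range_z']); cv2.imwrite(f'pics/{n}.png',c['frame'][...,::-1]); print(n,-c['R'].T@c['t'],c['R'][2],c['fx'])
E
```

```text
{'clock': 0.0, 'q': array([-1.07540739e+00,  3.85552138e-01,  6.61417700e-03, -4.73757804e-04,
       -1.19400816e+00, -2.58567112e-01]), 'joint_velocities': array([-8.12944794e-05, -5.69960885e-04,  3.97143245e-04, -2.75770698e-04,
        5.16926077e-04, -3.76528835e-04]), 'joint_torque': array([-6.10755396e-04, -3.90666032e+01,  1.87405854e+01,  4.21992168e+00,
        1.09661574e-02, -1.89407056e-04]), 'eef_pos': array([ 0.14648033, -0.60696649,  0.22146147]), 'ee_rot': array([-1.18047546e-01,  9.93007338e-01,  1.08046655e-03, -1.90974802e-04]), 'contact_force': array([ 0.47184617, -0.8058419 , -0.39722733]), 'torque': array([0.00973077, 0.02242822, 0.04723669]), 'finger_force': 0.0, 'finger_gap': 0.08726507597341229}
scene [ 0.87118942 -0.309723    0.69128839] [-0.4137875   0.46341169 -0.78360035] 427.312538457199
top [0.39122074 0.05921663 0.74994471] [ 0.23076461 -0.03465637 -0.97239222] 409.8352565962111
```

View pics/scene.png

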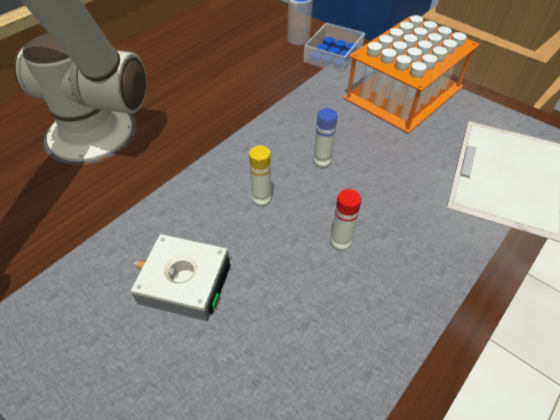

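View pics/top.png

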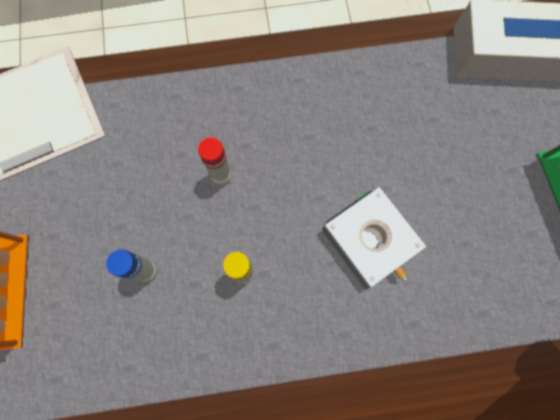

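The scene view shows the blue cap at (327,118), yellow at (260,155), red at (348,200) and the station bore at (181,270). In the top view blue is at (122,264), yellow (236,265), red (212,152) and the bore (375,236). Next I measure these points.

```bash
python3 - <<'E'
from h import *
for n in('scene','top'):
    c=cam(n); W=world(c); h=cv2.cvtColor(c['frame'],cv2.COLOR_RGB2HSV); o=-c['R'].T@c['t']
    def ray(u,v,z):
        d=c['R'].T@np.array([(u-c['cx'])/c['fx'],(v-c['cy'])/c['fy'],1]); return o+d*(z-o[2])/d[2]
    H,S=h[...,0].astype(int),h[...,1]
    for k,m in dict(blue=abs(H-115)<12,yellow=abs(H-26)<6,red=(H<6)|(H>174)).items():
        m=m&(S>150)&(abs(W[...,2]-.14)<.006)&(c['range_z']>0)
        num,l,st,ce=cv2.connectedComponentsWithStats(m.astype(np.uint8))
        i=1+np.argmax(st[1:,4]); p=W[l==i]
        (e,sz,_)=cv2.minAreaRect(np.argwhere(l==i)[:,::-1].astype(np.float32))
        print(n,k,st[i,4],ce[i].round(1),'depth mean',p.mean(0).round(4),'mid-range',((p.max(0)+p.min(0))/2).round(4),'size',np.ptp(p,axis=0).round(3),'ray',ray(*ce[i],.14).round(4))
    # station: top-plane mask, hole
    z=W[...,2]; m=(abs(z-.05)<.004)&(S<60)&(h[...,2]>150)&(c['range_z']>0)
    num,l,st,ce=cv2.connectedComponentsWithStats(m.astype(np.uint8)); 
    for i in range(1,num):
        if st[i,4]<1500: continue
        cs,hi=cv2.findContours((l==i).astype(np.uint8),cv2.RETR_CCOMP,cv2.CHAIN_APPROX_NONE)
        for q,hh in zip(cs,hi[0]):
            if len(q)<25: continue
            q=q[:,0]; P=np.array([ray(u,v,.05)[:2] for u,v in q]); 
            if hh[3]<0: r=cv2.minAreaRect(P.astype(np.float32)*1000)
            else: r=cv2.fitEllipse(P.astype(np.float32)*1000)
            print(n,'station','hole' if hh[3]>=0 else 'outer',len(q),np.round(r[0],1),np.round(r[1],1),round(r[2],1), 'z',np.median(z[l==i]).round(4))
E
```

```text
scene blue 142 [327.3 113.7] depth mean [0.4944 0.2823 0.1386] mid-range [0.4955 0.2818 0.1384] size [0.035 0.033 0.005] ray [0.4954 0.2808 0.14  ]
scene yellow 282 [259.3 153.8] depth mean [0.4679 0.1071 0.1384] mid-range [0.4667 0.1076 0.1375] size [0.039 0.039 0.007] ray [0.4691 0.1058 0.14  ]
scene red 360 [349.  198.5] depth mean [0.6565 0.1252 0.1389] mid-range [0.6555 0.1269 0.1379] size [0.039 0.041 0.007] ray [0.657  0.1243 0.14  ]
scene station outer 256 [ 492.4 -129.5] [130.8 121.6] 26.5 z 0.0493
scene station hole 95 [ 493.2 -129.7] [52.2 53. ] 49.7 z 0.0493
top blue 540 [119.7 262.4] depth mean [0.4921 0.2798 0.1386] mid-range [0.4922 0.2801 0.1381] size [0.038 0.039 0.007] ray [0.4918 0.2793 0.14  ]
top yellow 549 [236.  264.7] depth mean [0.4634 0.1089 0.1388] mid-range [0.4634 0.109  0.138 ] size [0.039 0.039 0.007] ray [0.4632 0.1088 0.14  ]
top red 450 [210.2 148.9] depth mean [0.6519 0.1269 0.1385] mid-range [0.6523 0.1272 0.1382] size [0.039 0.039 0.008] ray [0.6513 0.1268 0.14  ]
top station outer 228 [ 489.4 -128.1] [129.8 120.5] 26.5 z 0.0489
top station hole 109 [ 489.4 -127.7] [52.9 54.1] 169.2 z 0.0489
```

Both views agree to about 4 mm and the sizes match (caps 39 mm, block 130x120, z 0.05). That puts blue at about (0.493, 0.280) and the mouth at about (0.491, -0.129). Next I square the tool (+13.5° yaw, so tool x = -X and y = Y) and move toward blue.

Emit:
{"method": "jog_arm", "body": {"commands": [[[0, 0, 0, 0, 0, 0.0188, 87], [0, 0, 0, 0, 0, 0.0188, 87], [-0.0375, 0.05, 0, 0, 0, 0, 87], [-0.0375, 0.05, 0, 0, 0, 0, 87], [-0.0375, 0.05, 0, 0, 0, 0, 87], [-0.0375, 0.05, 0, 0, 0, 0, 87], [-0.0375, 0.05, 0, 0, 0, 0, 87], [-0.0375, 0.05, 0, 0, 0, 0, 87], [-0.0375, 0.05, 0, 0, 0, 0, 87], [-0.0375, 0.05, 0, 0, 0, 0, 87], [-0.0375, 0.05, 0, 0, 0, 0, 87], [-0.0375, 0.05, 0, 0, 0, 0, 87], [-0.005, 0.05, 0, 0, 0, 0, 87], [-0.005, 0.05, 0, 0, 0, 0, 87], [-0.005, 0.05, 0, 0, 0, 0, 87], [-0.005, 0.05, 0, 0, 0, 0, 87], [-0.005, 0.05, 0, 0, 0, 0, 87], [-0.005, 0.05, 0, 0, 0, 0, 87], [0, 0, 0, 0, 0, 0, 87], [0, 0, 0, 0, 0, 0, 87]]], "force": 20}}

```text
clock: 2.7
eef_pos: [0.47, 0.0325, 0.2224]
ee_rot: [-0.0, 1.0, -0.0, -0.0]
contact_force: [-0.0, -0.6, -0.0]
finger_gap: 0.0868
finger_force: 0.0
```

Emit:
{"method": "jog_arm", "body": {"commands": [[[-0.006, 0.062, 0, 0, 0, 0, 87], [-0.006, 0.062, 0, 0, 0, 0, 87], [-0.006, 0.062, 0, 0, 0, 0, 87], [-0.006, 0.062, 0, 0, 0, 0, 87], [-0.005, 0.062, 0, 0, 0, 0, 87], [0, 0, 0, 0, 0, 0, 87], [0, 0, 0.035, 0, 0, 0, 87], [0, 0, 0.035, 0, 0, 0, 87], [0, 0, 0.035, 0, 0, 0, 87], [0, 0, 0.035, 0, 0, 0, 87], [0, 0, 0.035, 0, 0, 0, 87], [0, 0, 0, 0, 0, 0, 87], [0, 0, 0, 0, 0, 0, 87]]]}}

```text
clock: 4.32
eef_pos: [0.4943, 0.2802, 0.0837]
ee_rot: [0.0, 1.0, 0.0, 0.001]
contact_force: [0.1, 0.3, -0.6]
finger_gap: 0.0871
finger_force: 0.0
```

```bash
python3 - <<'E'
from h import *
c=cam('scene'); cv2.imwrite('pics/pre.png',cv2.resize(c['frame'][30:240,180:460,::-1],None,fx=2.5,fy=2.5)); print(robot.sense()['eef_pos'],robot.sense()['contact_force'])
E
```

```text
[0.49432853 0.28059666 0.08408031] [ 0.4440704  -0.21229148  0.1112612 ]
```

View pics/pre.png

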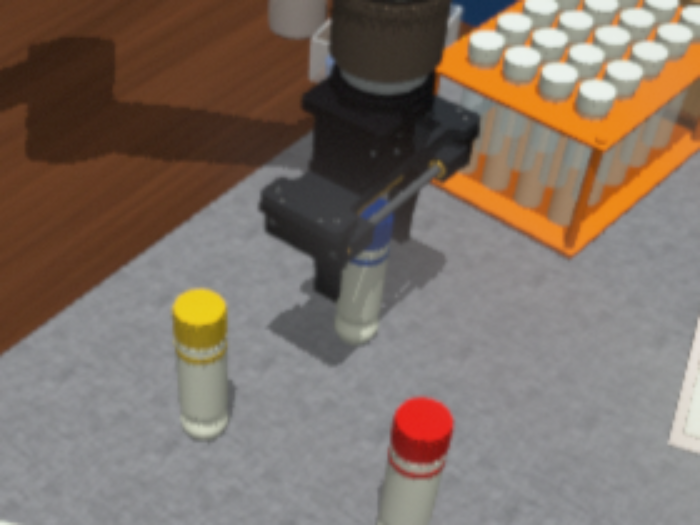

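The bottle (crop 358,280) sits between the fingers, clear of its neighbours. I close on it and lift 190 mm so its foot clears the yellow cap.

Emit:
{"method": "jog_arm", "body": {"commands": [[[0, 0, 0, 0, 0, 0, 30], [0, 0, 0, 0, 0, 0, 30], [0, 0, 0, 0, 0, 0, 30], [0, 0, 0, 0, 0, 0, 30], [0, 0, 0, 0, 0, 0, 30], [0, 0, 0, 0, 0, 0, 30], [0, 0, 0, 0, 0, 0, 30], [0, 0, 0, 0, 0, 0, 30], [0, 0, -0.01, 0, 0, 0, 30], [0, 0, -0.03, 0, 0, 0, 30], [0, 0, -0.04, 0, 0, 0, 30], [0, 0, -0.04, 0, 0, 0, 30], [0, 0, -0.04, 0, 0, 0, 30], [0, 0, -0.04, 0, 0, 0, 30], [0, 0, -0.03, 0, 0, 0, 30], [0, 0, -0.01, 0, 0, 0, 30], [0, 0, 0, 0, 0, 0, 30]]], "force": 30}}

```text
clock: 6.5
eef_pos: [0.4931, 0.2806, 0.2745]
ee_rot: [-0.0, 1.0, 0.0, -0.0]
contact_force: [0.6, -0.3, -0.6]
finger_gap: 0.0396
finger_force: 30.0
```

Emit:
{"method": "jog_arm", "body": {"commands": [[[0, -0.02, 0, 0, 0, 0, 30], [0, -0.05, 0, 0, 0, 0, 30], [0, -0.055, 0, 0, 0, 0, 30], [0, -0.055, 0, 0, 0, 0, 30], [0, -0.055, 0, 0, 0, 0, 30], [0, -0.055, 0, 0, 0, 0, 30], [0, -0.055, 0, 0, 0, 0, 30], [0, -0.055, 0, 0, 0, 0, 30], [0, -0.05, 0, 0, 0, 0, 30], [0, -0.04, 0, 0, 0, 0, 30], [0.0025, -0.021, 0, 0, 0, 0, 30], [0, 0, 0, 0, 0, 0, 30], [0, 0, 0.03, 0, 0, 0, 30], [0, 0, 0.04, 0, 0, 0, 30], [0, 0, 0.04, 0, 0, 0, 30], [0, 0, 0.02, 0, 0, 0, 30], [0, 0, 0.01, 0, 0, 0, 30], [0, 0, 0, 0, 0, 0, 30], [0, 0, 0, 0, 0, 0, 30]]]}}

```text
clock: 8.88
eef_pos: [0.4922, -0.128, 0.1634]
ee_rot: [-0.001, 1.0, -0.0, 0.001]
contact_force: [0.4, -0.1, -0.3]
finger_gap: 0.0394
finger_force: 30.0
```

```bash
python3 - <<'E'
from h import *
print(robot.sense()['eef_pos'])
c=cam('scene'); a=cv2.resize(c['frame'][180:340,80:290,::-1],None,fx=1.9,fy=2.6)
a=c['frame'][180:340,80:290,::-1]; b=cam('top')['frame'][150:310,270:480,::-1]
cv2.imwrite('pics/over.png',cv2.resize(np.hstack([a,b]),None,fx=1.9,fy=1.9,interpolation=cv2.INTER_CUBIC))
# white body of the bottle in scene view: columns' edges per row, cast to its own plane via depth
W=world(c); h=cv2.cvtColor(c['frame'],cv2.COLOR_RGB2HSV); z=W[...,2]
m=(c['range_z']>0)&(np.hypot(W[...,0]-.491,W[...,1]+.129)<.03)&(z>.08)&(z<.13)
for lo,hi in((.08,.095),(.095,.11),(.11,.13)):
    p=W[m&(z>lo)&(z<=hi)]
    if len(p)<20: continue
    A=np.c_[2*p[:,:2],np.ones(len(p))]; s=np.linalg.lstsq(A,(p[:,:2]**2).sum(1),rcond=None)[0]
    print(lo,len(p),s[:2].round(4),'r',np.sqrt(s[2]+s[0]**2+s[1]**2).round(4))
E
```

```text
[ 0.49221759 -0.12797463  0.16340598]
0.08 55 [ 0.4939 -0.1285] r 0.0191
0.095 152 [ 0.4944 -0.1286] r 0.0171
0.11 150 [ 0.4941 -0.1286] r 0.0194
```

View pics/over.png

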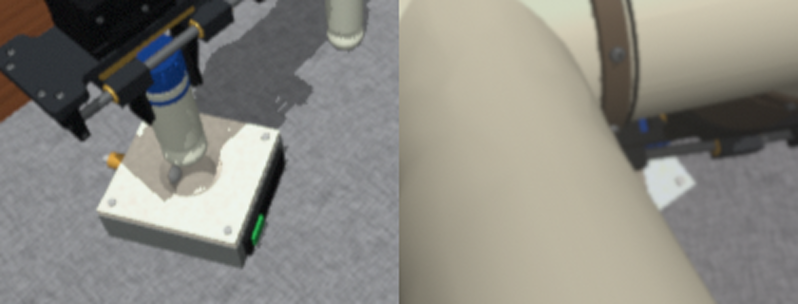

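Left half (scene view): the vessel's foot at crop (185,155) hangs over the bore at (190,178), with the ball on the orange-tab side. The right half (top view) is blocked by the arm. In the same camera the axis is within 1.5 mm of the bore, so I nudge -1 mm in X and Y and lower to just above the ball.

Emit:
{"method": "jog_arm", "body": {"commands": [[[0.0012, -0.0012, 0.005, 0, 0, 0, 30], [0, 0, 0.01, 0, 0, 0, 30], [0, 0, 0.01, 0, 0, 0, 30], [0, 0, 0.01, 0, 0, 0, 30], [0, 0, 0.008, 0, 0, 0, 30], [0, 0, 0.005, 0, 0, 0, 30], [0, 0, 0, 0, 0, 0, 30], [0, 0, 0, 0, 0, 0, 30]]]}}

```text
clock: 9.98
eef_pos: [0.4908, -0.1291, 0.1244]
ee_rot: [-0.0, 1.0, -0.0, 0.0]
contact_force: [0.7, -0.3, -0.8]
finger_gap: 0.0396
finger_force: 30.0
```

Emit:
{"method": "jog_arm", "body": {"commands": [[[0, 0, 0.0025, 0, 0, 0, 30], [0, 0, 0.0025, 0, 0, 0, 30], [0, 0, 0.0025, 0, 0, 0, 30], [0, 0, 0.0025, 0, 0, 0, 30], [0, 0, 0.0025, 0, 0, 0, 30], [0, 0, 0.0025, 0, 0, 0, 30], [0, 0, 0.0025, 0, 0, 0, 30], [0, 0, 0, 0, 0, 0, 30]]]}}

```text
clock: 10.98
eef_pos: [0.4917, -0.1286, 0.1114]
ee_rot: [-0.001, 1.0, 0.0, 0.001]
contact_force: [-0.6, 3.2, 5.8]
finger_gap: 0.0395
finger_force: 30.0
```

The vessel is on the ball at 5.8 N. I keep pressing.

Emit:
{"method": "jog_arm", "body": {"commands": [[[0, 0, 0.0025, 0, 0, 0, 30], [0, 0, 0.0025, 0, 0, 0, 30], [0, 0, 0.0025, 0, 0, 0, 30], [0, 0, 0.0025, 0, 0, 0, 30], [0, 0, 0.0025, 0, 0, 0, 30], [0, 0, 0.0025, 0, 0, 0, 30], [0, 0, 0, 0, 0, 0, 30]]]}}

```text
clock: 11.85
eef_pos: [0.4915, -0.1285, 0.0983]
ee_rot: [-0.0, 1.0, 0.0, 0.001]
contact_force: [1.3, 4.0, -0.1]
finger_gap: 0.0396
finger_force: 30.0
```

Emit:
{"method": "jog_arm", "body": {"commands": [[[0, 0, 0.0025, 0, 0, 0, 30], [0, 0, 0.0025, 0, 0, 0, 30], [0, 0, 0.0025, 0, 0, 0, 30], [0, 0, 0, 0, 0, 0, 30]]]}}

```text
clock: 12.35
eef_pos: [0.4907, -0.1288, 0.091]
ee_rot: [0.0, 1.0, 0.0, 0.0]
contact_force: [2.8, 3.7, -5.7]
finger_gap: 0.0393
finger_force: 30.0
```

Emit:
{"method": "jog_arm", "body": {"commands": [[[0, 0, 0.0012, 0, 0, 0, 30], [0, 0, 0.0012, 0, 0, 0, 30], [0, 0, 0, 0, 0, 0, 30]]]}}

```text
clock: 12.72
eef_pos: [0.491, -0.1289, 0.0906]
ee_rot: [-0.0, 1.0, 0.0, 0.0]
contact_force: [1.6, 5.1, 2.8]
finger_gap: 0.0393
finger_force: 30.0
```

Emit:
{"method": "jog_arm", "body": {"commands": [[[0, 0, 0.0012, 0, 0, 0, 30], [0, 0, 0.0012, 0, 0, 0, 30], [0, 0, 0, 0, 0, 0, 30]]]}}

```text
clock: 13.1
eef_pos: [0.4914, -0.1289, 0.0905]
ee_rot: [-0.001, 1.0, -0.0, 0.001]
contact_force: [-1.7, 7.6, 13.8]
finger_gap: 0.0393
finger_force: 30.0
```

```bash
python3 - <<'E'
from h import *
print(robot.sense()['eef_pos'],robot.sense()['contact_force'])
c=cam('scene'); W=world(c); z=W[...,2]; h=cv2.cvtColor(c['frame'],cv2.COLOR_RGB2HSV)
m=(c['range_z']>0)&(np.hypot(W[...,0]-.491,W[...,1]+.129)<.03)&(abs(h[...,0].astype(int)-115)<12)&(h[...,1]>150)&(z>.1)
print(m.sum(),np.percentile(z[m],[1,50,90,99]))
cv2.imwrite('pics/home.png',cv2.resize(c['frame'][180:340,80:290,::-1],None,fx=3,fy=3,interpolation=cv2.INTER_CUBIC))
E
```

```text
[ 0.49135403 -0.12888667  0.09045837] [-1.74130695  7.64811662 13.76031201]
260 [0.110087   0.14283797 0.14802338 0.14901634]
```

View pics/home.png

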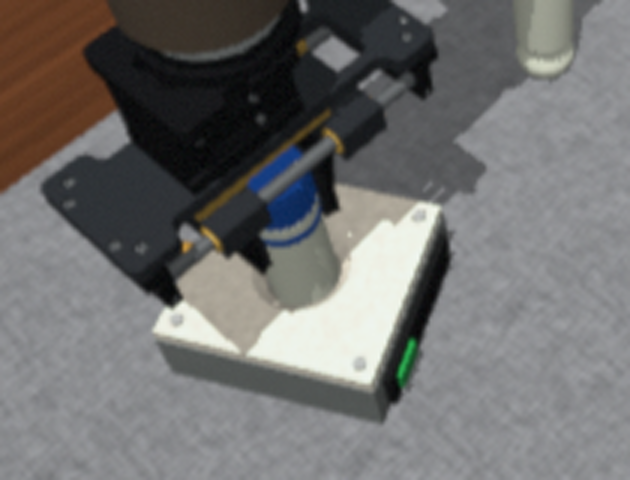

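The vessel stands seated in the bore (crop 300,290). Its cap top is at 0.148–0.149 m (0.148 expected) and the push force climbs with no further travel, so it is home. I ease off the load and let go.

Emit:
{"method": "jog_arm", "body": {"commands": [[[0, 0, -0.0025, 0, 0, 0, 30], [0, 0, 0, 0, 0, 0, 42], [0, 0, 0, 0, 0, 0, 50], [0, 0, 0, 0, 0, 0, 65], [0, 0, 0, 0, 0, 0, 87], [0, 0, 0, 0, 0, 0, 87], [0, 0, 0, 0, 0, 0, 87], [0, 0, 0, 0, 0, 0, 87], [0, 0, 0, 0, 0, 0, 87], [0, 0, -0.02, 0, 0, 0, 87], [0, 0, -0.03, 0, 0, 0, 87], [0, 0, -0.04, 0, 0, 0, 87], [0, 0, -0.04, 0, 0, 0, 87], [0, 0, -0.04, 0, 0, 0, 87], [0, -0.05, 0, 0, 0, 0, 87], [0, -0.05, 0, 0, 0, 0, 87], [0, -0.05, 0, 0, 0, 0, 87], [0, -0.05, 0, 0, 0, 0, 87], [0, 0, 0, 0, 0, 0, 87], [0, 0, 0, 0, 0, 0, 87]]]}}

```text
clock: 15.65
eef_pos: [0.4904, -0.2889, 0.226]
ee_rot: [-0.0, 1.0, 0.0, -0.0]
contact_force: [-0.5, 0.1, 0.1]
finger_gap: 0.087
finger_force: 0.0
```

```bash
python3 - <<'E'
from h import *
print(robot.sense()['eef_pos'],robot.sense()['contact_force'])
for n in('scene','top'):
    c=cam(n); W=world(c); h=cv2.cvtColor(c['frame'],cv2.COLOR_RGB2HSV); H=h[...,0].astype(int)
    for k,m in dict(blue=abs(H-115)<12,yellow=abs(H-26)<6,red=(H<6)|(H>174)).items():
        m=m&(h[...,1]>150)&(abs(W[...,2]-(.148 if k=='blue' else .14))<.006)&(c['range_z']>0)
        num,l,st,ce=cv2.connectedComponentsWithStats(m.astype(np.uint8))
        if num<2: continue
        i=1+np.argmax(st[1:,4]); p=W[l==i]; print(n,k,st[i,4],p.mean(0).round(4),'zmed',np.percentile(p[:,2],[50,95]).round(4))
    if n=='scene': cv2.imwrite('pics/end.png',c['frame'][...,::-1])
E
```

```text
[ 0.49041693 -0.28885372  0.22601026] [-0.47462224  0.13118942  0.09409382]
scene blue 434 [ 0.4951 -0.1301  0.147 ] zmed [0.1472 0.1488]
scene yellow 275 [0.4678 0.1071 0.1386] zmed [0.1388 0.1403]
scene red 363 [0.6565 0.1251 0.1387] zmed [0.139  0.1405]
top blue 444 [ 0.49   -0.1276  0.1469] zmed [0.147  0.1486]
top yellow 547 [0.4634 0.1087 0.1387] zmed [0.1388 0.1403]
top red 451 [0.652  0.127  0.1385] zmed [0.1386 0.1404]
```

View pics/end.png

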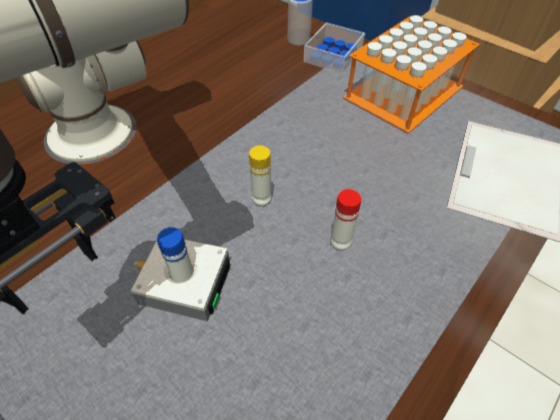

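The blue vessel stands upright in the station (172,240). Its cap is 8 mm above the bench vessels' caps, as it should be at home, and yellow and red have not moved. The gripper is clear, so I hand it in.

```bash
python3 -c "
from workcell import robot
print(robot.sign_off())"
```

```text
the job is handed in; nothing more can be done
None
```

The blue-capped vessel is pressed past the ball and stands upright, fully home in the rinse station; it has been released, yellow and red were left where they stood, and the job is handed in at about 16 s of the 45 s allowed.

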